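# Pair a sensor with the home hub by proximity

## Task

Put the white hub into pairing mode by pressing its round push button fully down and letting it come back up; only then pick the oblong white sensor off the cork mat, lift it clear above the tops of the router's antennas and carry it across to the hub. Finish holding it still in the gripper, level, about 15 mm above the floor of the hub's rimmed rectangular reader spot, centred on it and with its long side along the spot's long side (either way round); do not put it down or let go. The sensor must never touch the hub or the router, and the router and everything else lying about stay where they are.

Things in the scene. Friction and masses are not known exactly. Their poses are not given: they have to be found in the camera images.
- sensor: Loose oblong white plastic sensor box, 70 x 36 x 28 mm (x, y, z), about 0.05 to 0.1 kg, lying flat on the cork mat (the mat's top is 6 mm above the table). Origin: centre of its underside. x along its long side, z up. Grip it across the 36 mm width.
- hub: White plastic hub, a flat slab 170 x 100 x 38 mm (x, y, z), fixed to the table. Origin: centre of its underside; x along its long side, pointing from the button end to the reader end; z up. It stands either left or right of the router, the mat on the other side.
- reader (a point): Centre of the reader spot on the hub's top, 38 mm above the table and 32 mm towards +x of the hub's origin; axes as the hub's. The spot is a rectangle with a thin grey raised rim, 86 x 52 mm outside, 4 mm wide, 3 mm high; the long side lies along the hub's x. This point is on the floor inside the rim.
- pair_button (a joint): Travel of the hub's white spring push button: 0 up, 0.006 m fully down (about 4 N fully down); springs back when released.
- pair_button_top (a point): Centre of the top face of the round button cap (28 mm across, in a grey round housing 44 mm across and 12 mm high on the hub's top; the cap's top face is 60 mm above the table when up; 55 mm towards -x of the hub's origin). Pressed straight down.
- mat: Cork mat 200 x 140 x 6 mm, fixed to the table. Origin: centre of its underside; x along its long side.
- router: Loose black router, 0.6 kg, body 220 x 130 mm (x, y), top of the body 32 mm above the table, standing between the hub and the mat with its long side (x) pointing roughly away from the robot. Three thin black upright antennas stand in a row along its long +y edge (y = 52 mm; x = -90, 0, 90 mm); their tips are 150 mm above the table. Origin: centre of its underside.
- puck: Bystander: round white sensor, 46 mm across, 22 mm high, lying on the mat beside the oblong one. Origin: centre of its underside.
- remote: Bystander: black remote control 45 x 150 x 18 mm lying beyond the router. Origin: centre of its underside.
- mug: Bystander: white mug, 80 mm across, 92 mm high, with a handle, towards the back right. Origin: centre of its underside.
- adapter: Bystander: black plug-in power adapter 55 x 40 x 30 mm, towards the back left. Origin: centre of its underside.
Things that resemble listed ones, but are neither listed nor needed, are in the scene too. Leave any orange look-alike of the hub alone. Leave any purple look-alike of the sensor alone.

How it is judged:
By the outcome, as a careful person would: the job done as asked, in the order asked, and still so for the second after the job is handed in, while the arm keeps its last pose, push and grip.
It also fails if it takes over 64 s, if anything falls off the work surface, if the arm or the gripper's body presses on something with over 40 N, if the wrist force passes 120 N, or if a joint passes its speed limit or range.

## Robot

A 6-joint arm with a two-finger parallel gripper is mounted at the origin on the work surface. World frame = base frame: x ahead of the robot, y to its left, z up, the work surface at z = 0. Lengths are in m, angles in rad, forces in N, time in s.
With the tool pointing down it reaches from about 0.225 to 0.875 m from the base axis. Payload 3.4 kg.
Tool frame: the origin (TCP) lies on the centre line of the jaws, within the pads' length; the fingertips stand robot.tip_reach ahead of it and the grasp point (between the pads) lies 5 mm behind it (robot.tip_reach is the distance from the TCP to the fingertips, in m); z points along the fingers, y is the line along which they close (so a half turn about z gives the same grasp; the last joint's range is limited). The gripper opens to 85 mm and grips with 20 to 120 N. Pads are 22 mm wide; open, the fingers measure 114 mm over their backs; the gripper's body (76 mm by 85 mm) begins 54 mm behind the grasp point. The pads swing forward as they close: fully open they stand 13 mm farther back than shut.
Start: joints at [1.136, 0.276, 1.505, -0, 1.361, -0.121], TCP at [0.178, 0.547, 0.225] pointing down, gripper open.
Joint ranges: [-2.89, 2.89], [-0.75, 2.08], [0.22, 2.7], [-1.18, 4.32], [0.11, 2.71], [-2.7, 2.7]. Speed limits (rad/s): [2.57, 2.57, 3.14, 3.14, 3.14, 3.14].

## Interface

Orientations are given as a rotation vector (axis times angle).
In Python, from rig import robot gives the robot as it stands. Calls block until the motion is done:
- robot.move_pose(position, orientation): joint-space move of the TCP to a pose.
- robot.movel(position, frame=None, vel=0.15, max_force=None): straight line of the TCP; frame=None keeps the orientation; vel is the mean speed in m/s. With max_force (N) it stops when the force on the tool has changed by that much, and returns True; else False.
- robot.move_joints(angles): joint-space move.
- robot.set_gripper(opening, force=None): finger opening in m; force is the grip in N (None keeps the last); returns when the fingers have stopped.
- robot.pause(seconds).
- robot.inverse_kinematics(position, orientation): joint angles nearest the present ones, or None.
- robot.camera(name): name is "scene" or "top"; returns the picture (400x640x3 uint8, blue, green, red); there is no depth.
- robot.camera_params(name): a dict with "fx", "fy", "cx", "cy" (pixels), "k1" (the pictures are not rectified: a ray, as slopes to the right and down, at radius r is drawn at 1 + k1 r^2 times it, then the intrinsics apply), "cam_to_world" (4x4, takes a point from camera to world coordinates). Camera axes: x right, y down, z forward; pixel columns grow to the right and rows downward; lengths in m; the calibration is good to about 2 mm. A picture is of the moment at which its call begins. camera_params takes no time and is no camera call.
A pose or a line that the arm cannot do raises robot.IKError and nothing moves.
- robot.close_job(): hands the job in; it is judged then, once.
Trained networks look in the newest picture that a camera, given by its name, has taken for a name from the list of things; names that differ only in an ending like _2 or _b are one class to them, and where a whole thing is asked for, a point or a joint stands for the part that bears it (a point fixed in the world has none). Each returns a list of dicts, best first, with "p" (0 to 1); they miss things now and then, are a little off and sometimes report something else, mostly with a low value. They report only what shows in the picture. A call takes as long as a camera call. They do not tell look-alikes from the thing itself.
- robot.spot_in(camera, query): "at" ([column, row] as shares, 0 to 1, of the picture: columns of its width, rows of its height, amid what is visible of it).
- robot.masks_of(camera, query): "pixels" (400x640 bool, what is visible of it) and "at" ([column, row] as shares, 0 to 1, of the picture: columns of its width, rows of its height, amid what is visible of it).
Readings, each from a call of its own:
- robot.current_t(): time.
- robot.current_qpos(): joint angles.
- robot.current_qvel(): joint speeds.
- robot.current_joint_torque(): joint torques, N m.
- robot.current_tool_pos(): TCP position.
- robot.current_tool_rot(): TCP orientation.
- robot.current_contact_force(): force on the tool from outside, world axes, zero at the start.
- robot.current_ft_torque(): the same for the moment, N m.
- robot.current_width(): finger opening in m.
- robot.current_grasp_force(): force on a finger pad.
Only numpy, scipy, OpenCV 4.12 (cv2) and the standard library are available. Lean on these libraries where they do the work, as an engineer would, in place of code of your own. Each camera call takes 0.05 s, during which the arm holds its last target. There are 200 camera calls.

## Working session

There is one attempt and no reset: what is moved stays moved. The work goes in short steps, each a Python script; the robot and the scene stay as the last script left them, time stands still between calls to the robot, and variables do not carry over. Pictures are saved under pics/ and viewed, at most 10 in all, crops included, and the job is handed in when it is done.

```bash
mkdir -p pics; ls; cat > h.py <<'E'
import numpy as np, cv2
from rig import robot
def ray(cam,uv):
    p=robot.camera_params(cam); d=np.array([(uv[0]-p["cx"])/p["fx"],(uv[1]-p["cy"])/p["fy"]])
    s=d.copy()
    for _ in range(20): s=d/(1+p["k1"]*(s@s))
    T=np.array(p["cam_to_world"]); return T[:3,3],T[:3,:3]@np.array([s[0],s[1],1])
def at_z(cam,uv,z):
    o,d=ray(cam,uv); return o+d*(z-o[2])/d[2]
def proj(cam,P):
    p=robot.camera_params(cam); T=np.array(p["cam_to_world"]); c=T[:3,:3].T@(np.array(P)-T[:3,3])
    s=c[:2]/c[2]; s=s*(1+p["k1"]*(s@s)); return np.array([s[0]*p["fx"]+p["cx"],s[1]*p["fy"]+p["cy"]])
E
python3 - <<'E'
from h import *
for c in ["scene","top"]:
    cv2.imwrite(f"pics/{c}0.png",robot.camera(c))
    p=robot.camera_params(c); print(c,p["fx"],p["k1"],np.round(p["cam_to_world"],3).tolist())
    for q,z in [("sensor",.034),("hub",.038),("reader",.038),("pair_button_top",.06),("puck",.028),("mat",.006),("router",.032)]:
        for m in robot.masks_of(c,q)[:4]:
            ys,xs=np.nonzero(m["pixels"]); uv=np.array([xs.mean(),ys.mean()])
            print(q,round(m["p"],2),len(xs),uv.round(1),at_z(c,uv,z).round(4))
print(robot.tip_reach,robot.current_t(),robot.current_tool_rot())
E
```

```text
pics
scene 384.10332763050235 -0.01447585586284223 [[-0.68, 0.619, -0.393, 0.975], [0.733, 0.571, -0.37, 0.371], [-0.004, -0.539, -0.842, 0.96], [0.0, 0.0, 0.0, 1.0]]
sensor 0.88 441 [398.9 277.5] [0.578  0.2817 0.034 ]
sensor 0.65 445 [344.9 309.2] [0.7314 0.2339 0.034 ]
sensor 0.56 509 [467.3 297.8] [0.5063 0.4365 0.034 ]
hub 0.7 1573 [273.9 145.6] [ 0.4945 -0.2612  0.038 ]
hub 0.64 1492 [220.9 118.3] [ 0.5322 -0.4743  0.038 ]
reader 0.62 1590 [274.  145.5] [ 0.4943 -0.2611  0.038 ]
reader 0.56 1373 [220.6 118.6] [ 0.5335 -0.4739  0.038 ]
pair_button_top 0.55 45 [228.2  99.4] [ 0.4707 -0.5033  0.06  ]
pair_button_top 0.37 54 [282.6 125.6] [ 0.4304 -0.2853  0.06  ]
puck 0.75 245 [416.6 247.1] [0.4746 0.2653 0.028 ]
mat 0.97 3228 [403.  270.6] [0.5433 0.2756 0.006 ]
router 0.85 3240 [325.8 199.7] [ 0.5301 -0.0105  0.032 ]
top 431.9861129229674 -0.0577771687325074 [[-0.002, -0.996, 0.086, 0.498], [-1.0, 0.002, -0.007, -0.026], [0.007, -0.086, -0.996, 1.161], [0.0, 0.0, 0.0, 1.0]]
sensor 0.67 389 [207.8 210.3] [0.57   0.2748 0.034 ]
sensor 0.62 394 [149.  239.1] [0.4945 0.4289 0.034 ]
hub 0.8 2534 [418.6 245. ] [ 0.4784 -0.2754  0.038 ]
hub 0.69 2602 [498.8 229.5] [ 0.5176 -0.4888  0.038 ]
reader 0.75 2536 [418.4 245. ] [ 0.4784 -0.2749  0.038 ]
pair_button_top 0.45 100 [510.9 248.9] [ 0.4673 -0.51    0.06  ]
puck 0.47 242 [214.4 250.8] [0.4641 0.2572 0.028 ]
puck 0.31 3147 [212.3 224.4] [0.5331 0.2638 0.028 ]
mat 0.61 3171 [212.2 224.6] [0.5333 0.2696 0.006 ]
router 0.73 1076 [402.1 149.5] [ 0.7313 -0.238   0.032 ]
0.014 0.8 [4.90891561e-01 3.10294986e+00 2.93559050e-04]
```

View pics/top0.png

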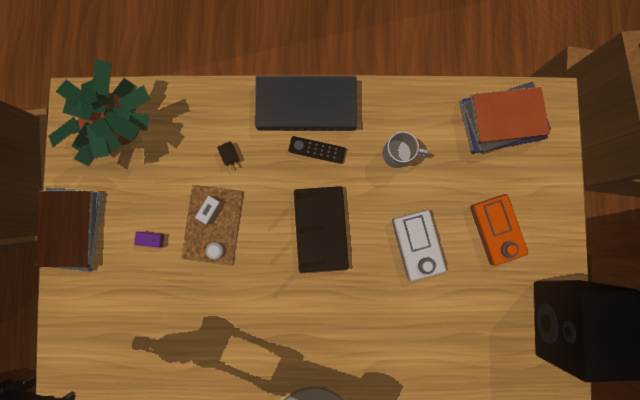

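View pics/scene0.png

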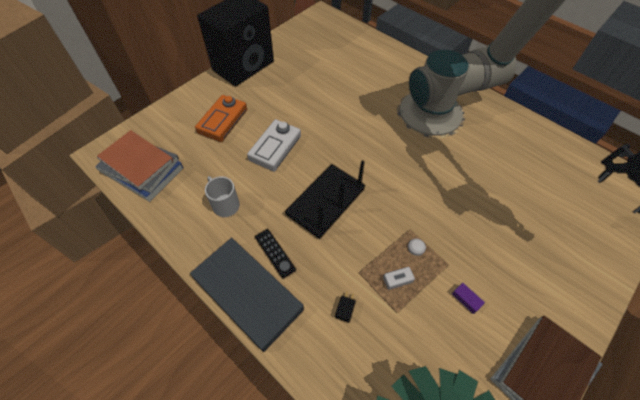

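```bash
cat > fit.py <<'E'
from h import *
from scipy.optimize import minimize
S=8
def hull(cam,pose,parts):
    x,y,a=pose; c,s=np.cos(a),np.sin(a); m=np.zeros((400*S//2,640*S//2),np.uint8)
    for pts in parts:
        q=np.array([proj(cam,[x+c*p[0]-s*p[1],y+s*p[0]+c*p[1],p[2]]) for p in pts])
        h=cv2.convexHull(((q+.5)*S/2).astype(np.float32))
        cv2.fillConvexPoly(m,np.round(h*16).astype(np.int32),255,shift=4)
    return cv2.resize(m,(640,400),interpolation=cv2.INTER_AREA)/255.
def box(lx,ly,z0,z1): return [(sx*lx/2,sy*ly/2,z) for sx in(-1,1) for sy in(-1,1) for z in(z0,z1)]
def cyl(r,cx,z0,z1): return [(cx+r*np.cos(t),r*np.sin(t),z) for t in np.linspace(0,6.28,25) for z in(z0,z1)]
HUB=[box(.17,.1,0,.038),cyl(.022,-.055,.038,.05),cyl(.014,-.055,.05,.06)]
SEN=[box(.07,.036,.006,.034)]
def fit(obs,parts,x0):
    f=lambda p:sum(np.abs(hull(c,p,parts)-m).sum() for c,m in obs.items())
    x0=np.array(x0); sim=np.array([x0]+[x0+d for d in ([.01,0,0],[0,.01,0],[0,0,.2])])
    r=minimize(f,x0,method="Nelder-Mead",options=dict(initial_simplex=sim,xatol=1e-4,fatol=.05,maxiter=90)); return r.x,r.fun
def mask(c,q,guess):
    g=proj(c,guess)
    L=[m for m in robot.masks_of(c,q)]
    return min(L,key=lambda m:np.hypot(*(np.array(m["at"])*[640,400]-g)))["pixels"].astype(float)
E
cat > m.py <<'E'
from fit import *
ims={c:robot.camera(c) for c in("scene","top")}; rows=[]
for q,parts,x0,z in [("hub",HUB,[.48,-.275,.25],.038),("sensor",SEN,[.572,.277,-.5],.034)]:
    ms={c:mask(c,q,[x0[0],x0[1],z]) for c in ims}
    best=None
    for obs in (ms,{"top":ms["top"]},{"scene":ms["scene"]}):
        r=fit(obs,parts,x0); print(q,list(obs),r[0].round(4),r[1], [int(m.sum()) for m in obs.values()])
        if best is None: best=r[0]
    tiles=[]
    for c in ims:
        g=proj(c,[*best[:2],z]).astype(int); w=50 if q=="hub" else 30
        cr=ims[c][g[1]-w:g[1]+w,g[0]-w:g[0]+w]; k=300/(2*w); cr=cv2.resize(cr,(300,300),interpolation=cv2.INTER_CUBIC)
        P=parts+([[( .032+sx*.043,sy*.026,.041) for sx,sy in((-1,-1),(-1,1),(1,1),(1,-1))]] if q=="hub" else [])
        a=best[2]
        for pts in P:
            u=np.array([proj(c,[best[0]+np.cos(a)*p[0]-np.sin(a)*p[1],best[1]+np.sin(a)*p[0]+np.cos(a)*p[1],p[2]]) for p in pts])
            h=cv2.convexHull(((u-g+w+.5)*k).astype(np.int32)); cv2.polylines(cr,[h],True,(0,0,255),1)
        tiles.append(cr)
    rows.append(np.hstack(tiles))
cv2.imwrite("pics/fit.png",np.vstack(rows))
E
python3 m.py
```

```text
Traceback (most recent call last):
  File "m.py", line 7, in <module>
    r=fit(obs,parts,x0); print(q,list(obs),r[0].round(4),r[1], [int(m.sum()) for m in obs.values()])
  File "fit.py", line 18, in fit
    r=minimize(f,x0,method="Nelder-Mead",options=dict(initial_simplex=sim,xatol=1e-4,fatol=.05,maxiter=90)); return r.x,r.fun
  File "fit.py", line 16, in <lambda>
    f=lambda p:sum(np.abs(hull(c,p,parts)-m).sum() for c,m in obs.items())
               ~~~^^^^^^^^^^^^^^^^^^^^^^^^^^^^^^^^^^^^^^^^^^^^^^^^^^^^^^^^
  File "fit.py", line 16, in <genexpr>
    f=lambda p:sum(np.abs(hull(c,p,parts)-m).sum() for c,m in obs.items())
                          ~~~~^^^^^^^^^^^
  File "fit.py", line 7, in hull
    q=np.array([proj(cam,[x+c*p[0]-s*p[1],y+s*p[0]+c*p[1],p[2]]) for p in pts])
                ~~~~^^^^^^^^^^^^^^^^^^^^^^^^^^^^^^^^^^^^^^^^^^^^
  File "h.py", line 11, in proj
    p=robot.camera_params(cam); T=np.array(p["cam_to_world"]); c=T[:3,:3].T@(np.array(P)-T[:3,3])
ValueError: time passes only in moves, steps and waits
```

```bash
sed -i 's/robot.camera_params(cam)/cp(cam)/; s/^from rig import robot/from rig import robot\nfrom functools import lru_cache\ncp=lru_cache(robot.camera_params)/' h.py; time python3 m.py
```

```text
hub ['scene', 'top'] [ 0.4794 -0.2773  0.2549] 391.8666666666667 [1598, 2443]
hub ['top'] [ 0.4793 -0.2773  0.2552] 240.2235294117647 [2443]
hub ['scene'] [ 0.4792 -0.2768  0.2636] 147.14117647058822 [1598]
sensor ['scene', 'top'] [ 0.5729  0.2798 -0.4478] 126.10588235294117 [449, 380]
sensor ['top'] [ 0.5726  0.279  -0.5084] 66.94901960784314 [380]
sensor ['scene'] [ 0.5728  0.2798 -0.4556] 57.956862745098036 [449]
real	0m8.191s
user	0m8.539s
sys	0m2.609s
```

View pics/fit.png

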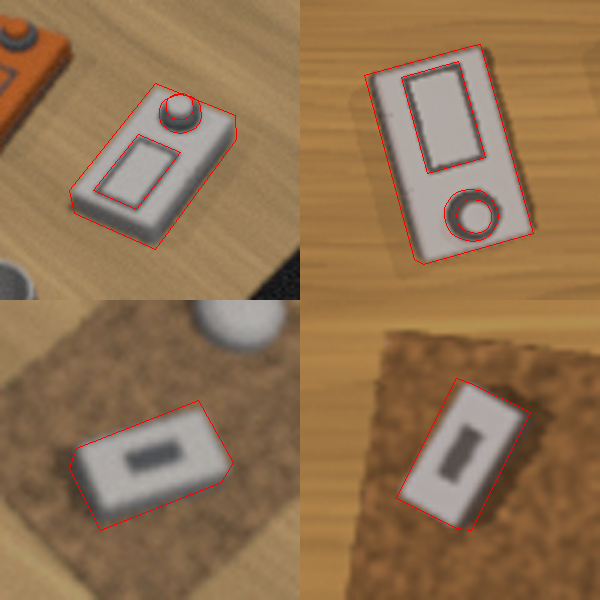

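```bash
cat >> h.py <<'E'
from scipy.spatial.transform import Rotation as Ro
HUBP=np.array([.4794,-.2773,.256]); SENP=np.array([.5729,.2795,-.475])
def down(a):  # tool y along the body's y (or its opposite), tool z down
    out=[]
    for b in (a,a+np.pi):
        y=np.array([-np.sin(b),np.cos(b),0]); z=np.array([0,0,-1.]); out.append(Ro.from_matrix(np.c_[np.cross(y,z),y,z]).as_rotvec())
    return out
def on_hub(dx,z): x,y,a=HUBP; return np.array([x+dx*np.cos(a),y+dx*np.sin(a),z])
E
python3 - <<'E'
from h import *
for n,p,a in [("btn",on_hub(-.055,.12),HUBP[2]),("sen",[*SENP[:2],.15],SENP[2]),("read",on_hub(.032,.25),HUBP[2])]:
    for i,o in enumerate(down(a)): q=robot.inverse_kinematics(p,o); print(n,i,None if q is None else np.round(q,2))
print(robot.tip_reach)
robot.set_gripper(0.0,60); print(robot.tip_reach,robot.current_width())
o=min(down(HUBP[2]),key=lambda o:abs(robot.inverse_kinematics(on_hub(-.055,.28),o)[5]))
p=robot.current_tool_pos(); robot.movel([p[0],p[1],.28])
robot.move_pose(on_hub(-.055,.28),o)
robot.movel(on_hub(-.055,.09)); robot.pause(.3); f0=np.array(robot.current_contact_force())
hit=robot.movel(on_hub(-.055,.054+robot.tip_reach-.004),vel=.015,max_force=12)
print(hit,robot.current_tool_pos(),np.array(robot.current_contact_force())-f0)
robot.pause(.4); print(robot.current_tool_pos(),np.array(robot.current_contact_force())-f0)
cv2.imwrite("pics/press.png",cv2.resize(robot.camera("scene")[70:190,200:360],None,fx=4,fy=4))
robot.movel(on_hub(-.055,.12),vel=.06); print(robot.current_t(),robot.current_contact_force())
E
```

```text
btn 0 [-0.73  0.27  1.79  0.    1.08 -2.56]
btn 1 [-0.73  0.27  1.79  0.    1.08  0.58]
sen 0 [ 0.34  0.42  1.48 -0.    1.25 -0.75]
sen 1 [0.34 0.42 1.48 0.   1.25 2.39]
read 0 [-0.61  0.27  1.46  0.    1.42 -2.43]
read 1 [-0.61  0.27  1.46  0.    1.42  0.71]
0.014
0.014 8.01545292076259e-05
False [ 0.4262239  -0.29124931  0.06406338] [-0.62191728  0.61450256 -0.13270979]
[ 0.42620504 -0.29124733  0.06399677] [-0.545415    0.97952597 -0.43854633]
10.7833 [ 0.54369141  0.70015945 -0.93046664]
```

View pics/press.png

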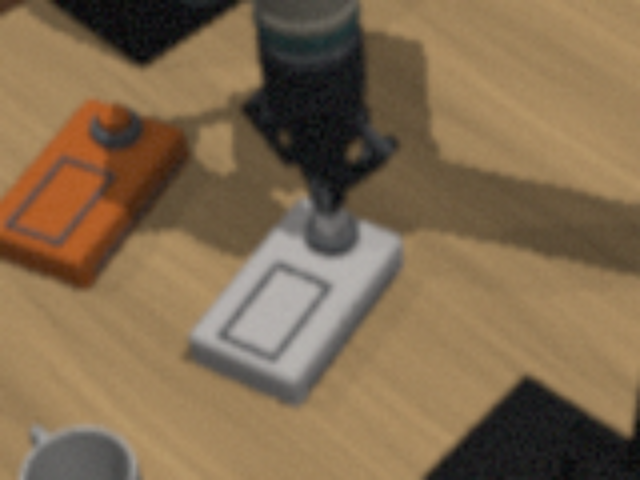

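```bash
python3 - <<'E'
from h import *
for z in (.05,.054,.060,.064,.07): print(z,((proj("scene",on_hub(-.055,z))-[200,70]+.5)*4).round(0))
p=robot.current_tool_pos(); print(p,robot.current_width())
im=robot.camera("scene"); cv2.imwrite("pics/above.png",cv2.resize(im[60:160,220:340],None,fx=6,fy=6,interpolation=cv2.INTER_CUBIC))
for z in (.05,.06,.12-.014,.12): print(z,((proj("scene",on_hub(-.055,z))-[220,60]+.5)*6).round(0))
E
```

```text
0.05 [332. 227.]
0.054 [332. 223.]
0.06 [331. 218.]
0.064 [331. 214.]
0.07 [330. 209.]
[ 0.42590134 -0.290977    0.11961163] -0.0004286548046920676
0.05 [378. 400.]
0.06 [377. 387.]
0.106 [369. 324.]
0.12 [367. 304.]
```

View pics/above.png

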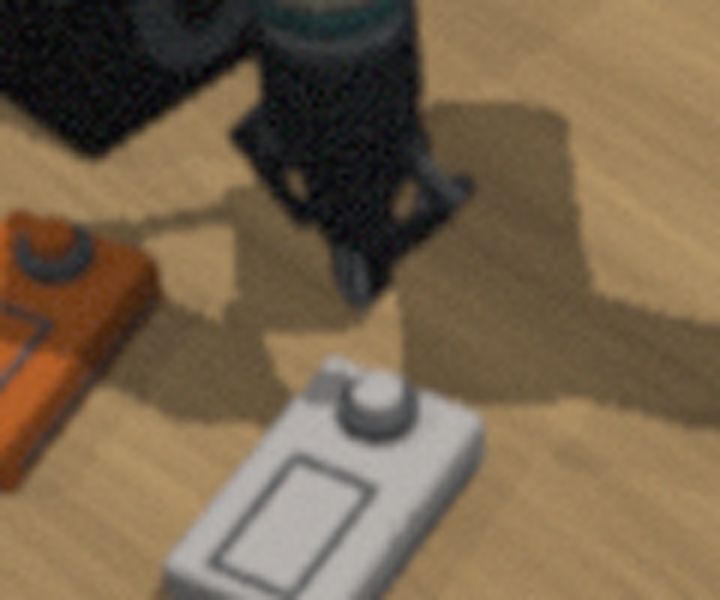

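```bash
python3 - <<'E'
from h import *
robot.movel(on_hub(-.055,.075)); robot.pause(.4); f0=np.array(robot.current_contact_force())
z=.066
while z>.040:
    hit=robot.movel(on_hub(-.055,z),vel=.02,max_force=12); f=np.array(robot.current_contact_force())-f0
    print(round(z,3),hit,np.round(robot.current_tool_pos(),4),f.round(2))
    if hit or f[2]>9: break
    z-=.002
robot.pause(.3); print(np.round(robot.current_tool_pos(),4),(np.array(robot.current_contact_force())-f0).round(2))
cv2.imwrite("pics/press2.png",cv2.resize(robot.camera("scene")[60:160,220:340],None,fx=6,fy=6,interpolation=cv2.INTER_CUBIC))
robot.movel(on_hub(-.055,.12),vel=.06); print(robot.current_t())
E
```

```text
0.066 False [ 0.4261 -0.2912  0.0658] [ 0.54 -0.02 -0.6 ]
0.064 False [ 0.4262 -0.2912  0.0639] [ 0.43 -0.15 -0.64]
0.062 False [ 0.4261 -0.2911  0.0619] [ 1.65 -0.2   0.09]
0.06 False [ 0.4261 -0.2912  0.0599] [ 2.4   0.48 -0.44]
0.058 False [ 0.4261 -0.2911  0.0578] [ 1.12  0.92 -0.79]
0.056 False [ 0.4261 -0.2911  0.0559] [ 0.91 -0.88 -0.31]
0.054 False [ 0.4261 -0.2912  0.0538] [ 1.08  0.82 -0.94]
0.052 False [ 0.4264 -0.2914  0.0521] [ 1.32 -0.04  0.89]
0.05 False [ 0.4264 -0.2914  0.0501] [ 2.32 -0.13  2.46]
0.048 False [ 0.4264 -0.2914  0.0481] [ 2.16 -0.67  3.57]
0.046 False [ 0.4264 -0.2915  0.0471] [ 0.23  0.88 11.14]
[ 0.4265 -0.2914  0.0471] [ 0.4   1.77 10.63]
16.5167
```

View pics/press2.png

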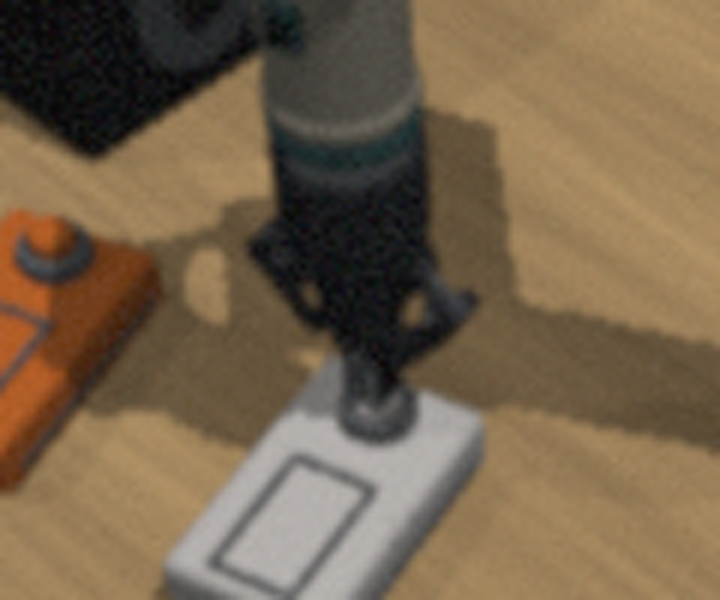

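```bash
python3 - <<'E'
from h import *
robot.movel(on_hub(-.055,.25),vel=.2)
o=down(SENP[2])[0]
robot.move_pose([*SENP[:2],.22],o); robot.set_gripper(.050,40)
robot.movel([*SENP[:2],.05],vel=.1); robot.pause(.3)
print(robot.current_tool_pos(),robot.current_width(),robot.current_t(),robot.current_qpos())
T=[]
for c in("scene","top"):
    im=robot.camera(c); g=proj(c,[*SENP[:2],.034]).astype(int); T.append(cv2.resize(im[g[1]-40:g[1]+40,g[0]-40:g[0]+40],(400,400),interpolation=cv2.INTER_CUBIC))
cv2.imwrite("pics/pre.png",np.hstack(T))
E
```

```text
[0.57296726 0.27953418 0.05020452] 0.049637324084293374 22.1167 [ 3.44825478e-01  5.01593217e-01  1.60653818e+00 -7.10077023e-06
  1.03315051e+00 -7.51002969e-01]
```

View pics/pre.png

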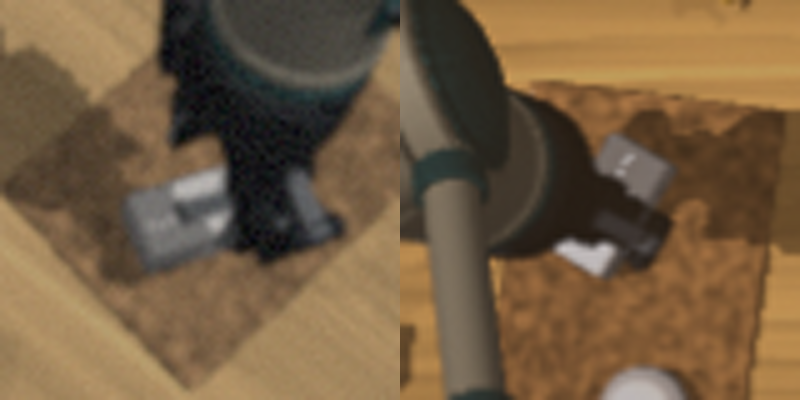

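```bash
python3 - <<'E'
from h import *
robot.movel([*SENP[:2],.10],vel=.15); robot.pause(.2)
T=[]; p=np.array(robot.current_tool_pos()); R=Ro.from_rotvec(robot.current_tool_rot()).as_matrix(); print(p,R.round(3).tolist())
for c in("scene","top"):
    im=robot.camera(c); g=proj(c,[*SENP[:2],.07]).astype(int); w=40; k=7.5
    cr=cv2.resize(im[g[1]-w:g[1]+w,g[0]-w:g[0]+w],(600,600),interpolation=cv2.INTER_CUBIC)
    cr=np.clip(cr.astype(float)*1.8,0,255).astype(np.uint8)
    for s,col in((1,(0,0,255)),(-1,(0,255,0))):
        for off in (.025,.0395):
            for dz,rad in ((.007,4),(-.014,2)):
                u=(proj(c,p+[0,0,dz]+R[:,1]*s*off)-g+w+.5)*k; cv2.circle(cr,tuple(int(v) for v in u),rad,col,1)
    a=SENP[2]
    u=np.array([(proj(c,[SENP[0]+np.cos(a)*x-np.sin(a)*y,SENP[1]+np.sin(a)*x+np.cos(a)*y,.034])-g+w+.5)*k for x,y in((-.035,-.018),(.035,-.018),(.035,.018),(-.035,.018))]).astype(np.int32)
    cv2.polylines(cr,[u],True,(255,255,0),1)
    T.append(cv2.resize(cr,(400,400),interpolation=cv2.INTER_AREA))
cv2.imwrite("pics/pre2.png",np.hstack(T))
E
```

```text
[0.5719857  0.27917178 0.09859583] [[-0.889, 0.457, -0.003], [0.457, 0.889, -0.001], [0.002, -0.002, -1.0]]
```

View pics/pre2.png

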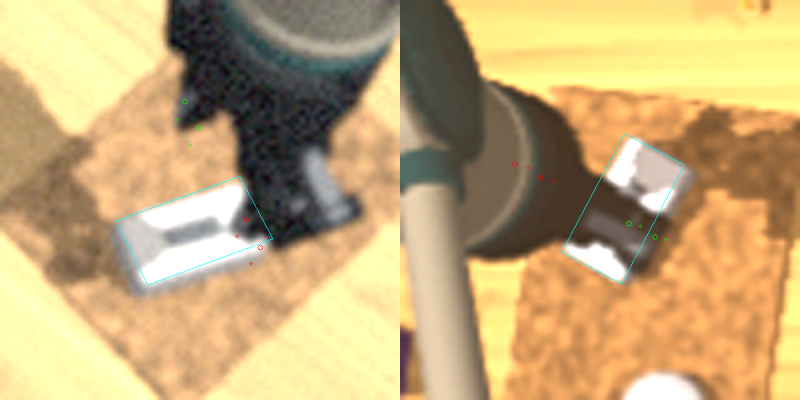

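```bash
python3 - <<'E'
from h import *
P=lambda z:[*SENP[:2],z]
robot.movel(P(.03),vel=.15); robot.pause(.3)
hit=robot.movel(P(-.012),vel=.025,max_force=6); z=robot.current_tool_pos()[2]; print(hit,robot.current_tool_pos(),robot.current_contact_force())
if z<.010:
    robot.movel(P(z+.006),vel=.03)
    robot.set_gripper(0.02,40); robot.pause(.3)
    print(robot.current_tool_pos(),robot.current_width(),robot.current_grasp_force(),robot.current_contact_force())
    robot.movel(P(z+.02),vel=.05); robot.pause(.2)
    print(robot.current_width(),robot.current_grasp_force(),robot.current_contact_force())
else: robot.movel(P(.06))
print(robot.current_t())
E
```

```text
True [ 0.57283409  0.2794859  -0.00375142] [-0.20903545  0.58027692  3.69862484]
[0.57304562 0.27953255 0.00233568] 0.03550668935852805 40.00019431114197 [-0.05881689 -0.46919486  2.63496142]
0.03575444651442802 39.651387333869934 [ 0.20167192  0.17486386 -2.18241583]
26.7333
```

```bash
python3 - <<'E'
from h import *
robot.movel([*SENP[:2],.27],vel=.15)
robot.move_pose(on_hub(.032,.27),down(HUBP[2])[1])
robot.movel(on_hub(.032,.075),vel=.1); robot.pause(.5)
p=np.array(robot.current_tool_pos()); print(p-on_hub(.032,.075),robot.current_width(),robot.current_grasp_force(),robot.current_t())
x,y,a=HUBP; zb=p[2]+.0037; T=[]
for c in("scene","top"):
    im=robot.camera(c); g=proj(c,on_hub(.03,.08)).astype(int); w=36
    np.save(f"hov_{c}.npy",im)
    cr=cv2.resize(im[g[1]-w:g[1]+w,g[0]-w:g[0]+w],(400,400),interpolation=cv2.INTER_CUBIC); k=400/(2*w)
    cr=np.clip(cr.astype(float)*1.5,0,255).astype(np.uint8)
    def dr(cx,lx,ly,z,col):
        u=np.array([(proj(c,[*(on_hub(cx+sx*lx/2,0)[:2]+np.array([-np.sin(a),np.cos(a)])*sy*ly/2),z])-g+w+.5)*k for sx,sy in((-1,-1),(1,-1),(1,1),(-1,1))]).astype(np.int32); cv2.polylines(cr,[u],True,col,1)
    dr(.032,.07,.036,zb,(0,0,255)); dr(.032,.07,.036,zb+.028,(255,255,0)); dr(.032,.086,.052,.041,(0,255,0))
    T.append(cr)
cv2.imwrite("pics/hov.png",np.hstack(T))
E
```

```text
[-9.55213715e-06  9.22908558e-06  1.64522885e-05] 0.03535080875869017 39.57246959209442 33.1667
```

View pics/hov.png

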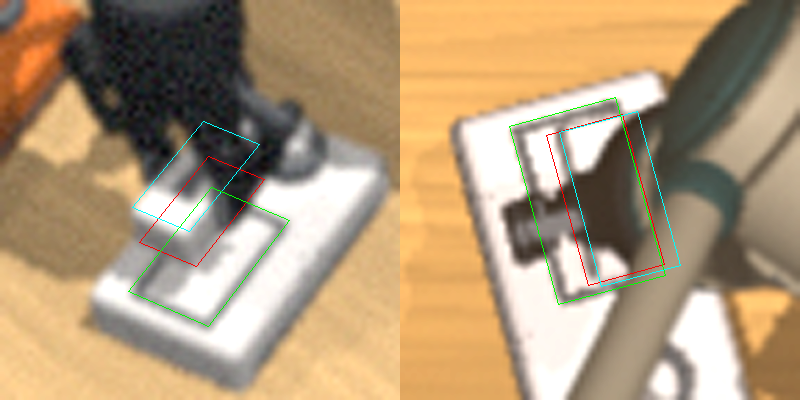

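```bash
cat > hv.py <<'E'
from fit import *
def measure():
    p=np.array(robot.current_tool_pos()); zb=p[2]+.0037; a=HUBP[2]; obs={}
    for c in("scene","top"):
        im=robot.camera(c); L=robot.masks_of(c,"sensor"); g=proj(c,[p[0],p[1],zb+.014])
        L=[m for m in L if np.hypot(*(np.array(m["at"])*[640,400]-g))<25]
        print(c,[(round(m["p"],2),int(m["pixels"].sum())) for m in L])
        if L: obs[c]=(L[0]["pixels"].astype(float),im.max(2)>85)
    B=lambda z:[box(.07,.036,z,z+.028)]
    def cost(q,o):
        s=0
        for c,(m,br) in o.items():
            h=hull(c,[p[0]+q[0]*np.cos(a)-q[1]*np.sin(a),p[1]+q[0]*np.sin(a)+q[1]*np.cos(a),a],B(zb)); s+=(m*(1-h)).sum()+(h*(1-m)*br).sum()
        return s
    for o in [obs]+[{c:obs[c]} for c in obs]:
        r=minimize(cost,[0,0],args=(o,),method="Nelder-Mead",options=dict(initial_simplex=[[0,0],[.006,0],[0,.006]],maxiter=60)); print(list(o),"along,across mm",(r.x*1e3).round(1),round(r.fun,1),"at0",round(cost([0,0],o),1))
E
python3 - <<'E'
from hv import *
from h import *
measure()
robot.movel(on_hub(.032,.0493),vel=.05); robot.pause(.5); measure()
print(robot.current_t(),robot.current_tool_pos())
T=[]
for c in("scene","top"):
    im=robot.camera(c); g=proj(c,on_hub(.03,.06)).astype(int); w=28
    T.append(cv2.resize(im[g[1]-w:g[1]+w,g[0]-w:g[0]+w],(400,400),interpolation=cv2.INTER_CUBIC))
    k=400/(2*w)
    for z,ly,lx,col in((.053,.036,.07,(0,0,255)),(.081,.036,.07,(255,255,0))):
        a=HUBP[2]
        for sx in(-1,1):
            for sy in(-1,1):
                u=(proj(c,[*(on_hub(.032+sx*lx/2,0)[:2]+np.array([-np.sin(a),np.cos(a)])*sy*ly/2),z])-g+w+.5)*k
                cv2.circle(T[-1],tuple(int(v) for v in u),3,col,1)
cv2.imwrite("pics/fin.png",np.hstack(T))
E
```

```text
scene []
top []
[] along,across mm [0. 0.] 0.0 at0 0
scene [(0.61, 143)]
top []
['scene'] along,across mm [-1.1  0.6] 49.9 at0 51.8
['scene'] along,across mm [-1.1  0.6] 49.9 at0 51.8
34.8333 [ 0.51035022 -0.26918473  0.04932044]
```

View pics/fin.png

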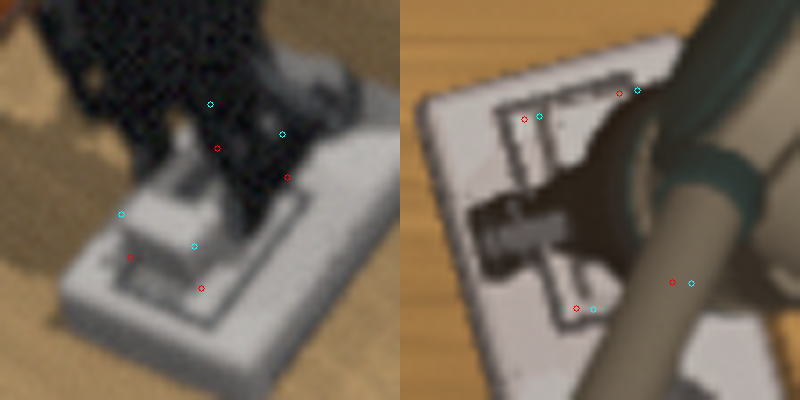

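```bash
python3 - <<'E'
from h import *
im=robot.camera("top").astype(int).sum(2)//3; g=proj("top",on_hub(.03,.06)).astype(int); print(g)
for _ in range(5): im=im+robot.camera("top").astype(int).sum(2)//3
im=im//6
for r in range(g[1]-18,g[1]+18): print(r,g[0]-28+10,im[r,g[0]-18:g[0]+6])
im=sum(robot.camera("scene").astype(int).sum(2)//3 for _ in range(6))//6; g=proj("scene",on_hub(.03,.06)).astype(int); print("scene",g)
for r in range(g[1]-8,g[1]+20): print(r,g[0]-18,im[r,g[0]-18:g[0]+10])
E
```

```text
[418 233]
215 400 [115 114 115 115 102 108 111 134 145 151 158 165 171 176 178 174 170 166
 155 113  97  94 124 177]
216 400 [112 109 115 131 142 152 156 163 170 175 178 178 170 167 162 142 119  94
  88  81  78  76 106 161]
217 400 [139 149 154 161 168 174 178 179 171 170 166 159 122  99  96  94  93  81
  90  97 103  90  68  61]
218 400 [166 172 177 179 172 171 167 160 127 118  93  95  84  87 115 128 136 111
 124 134 134  97  50  32]
219 400 [178 179 177 161 127 118  94  89  89  89  90 121 108 110 127 149 162 166
 172 152  88  44  33  34]
220 400 [178 178 162 100  82  94 109 113 118 104  93 152 160 170 176 178 178 178
 159  90  40  31  34  39]
221 400 [178 177 165 120  87 127 175 175 151  87 103 164 171 178 179 179 179 170
 117  45  30  33  38  42]
222 400 [178 177 168 135  83 110 178 182 169  95  99 153 153 176 178 179 176 147
  65  32  32  36  41  44]
223 400 [178 178 178 159  83  99 177 179 169 108  98 144 174 179 178 178 156  73
  33  31  35  39  42  49]
224 400 [178 178 178 162  96  92 163 171 163 118  89 121 172 179 179 171 117  42
  30  33  37  41  44  58]
225 400 [178 178 177
[... 5371 characters left out ...]
164 160 140 127 109  97  96 102 123 156 170
 174 167 142 107 112 145 164 168 168 168]
157 249 [ 84  87  97 109 122 135 147 158 165 164 158 142 130 114 102 111 134 153
 161 149 123 109 140 165 173 171 171 171]
158 249 [ 81  82  85  86  94 104 117 131 146 156 163 164 162 150 133 116 109 116
 126 119 114 139 165 176 176 177 177 175]
159 249 [ 79  82  82  83  83  85  91 102 115 128 142 152 162 164 162 150 135 125
 110 107 133 165 176 177 178 180 177 173]
160 249 [ 87  84  80  80  82  82  82  86  91  99 113 125 138 150 158 163 165 159
 143 140 157 175 178 178 179 178 174 165]
161 249 [104  98  89  82  80  80  81  82  82  86  90  97 109 121 135 146 157 163
 165 169 174 178 179 178 178 175 169 152]
```

```bash
python3 - <<'E'
from h import *
x,y,a=HUBP
def P(c,dx,dy,z,da=0):
    q=on_hub(.032,z); b=a+da; return proj(c,[q[0]+dx*np.cos(b)-dy*np.sin(b),q[1]+dx*np.sin(b)+dy*np.cos(b),z])
def col(r,dy,z,da=0):
    A,B=P("top",-.035,dy,z,da),P("top",.035,dy,z,da); return A[0]+(r-A[1])*(B[0]-A[0])/(B[1]-A[1])
def row(cc,dx,z):
    A,B=P("top",dx,-.018,z),P("top",dx,.018,z); return A[1]+(cc-A[0])*(B[1]-A[1])/(B[0]-A[0])
for r in(221,223,227,243,246): print(r,"rim",round(col(r,.024,.041),2),"bot",round(col(r,.018,.053),2),"top",round(col(r,.018,.081),2))
for cc in (412,415): print(cc,"rim+",row(cc,.041,.041).round(2),"bot+",row(cc,.035,.053).round(2),"top+",row(cc,.035,.081).round(2),"bot-",row(cc,-.035,.053).round(2),"top-",row(cc,-.035,.081).round(2),"rim-",row(cc,-.041,.041).round(2))
print("scene top/bot corners +x", *[P("scene",.035,s*.018,z).round(1) for z in(.053,.081) for s in(1,-1)])
print("px/mm", (P("top",.035,0,.08)-P("top",-.035,0,.08))/70)
R=Ro.from_rotvec(robot.current_tool_rot()).as_matrix(); print(R.round(4).tolist(), np.arctan2(R[0,0],-R[1,0]) , np.arctan2(-R[0,1],R[1,1]))
E
```

```text
221 rim 403.51 bot 406.83 top 409.11
223 rim 404.06 bot 407.38 top 409.67
227 rim 405.17 bot 408.49 top 410.78
243 rim 409.6 bot 412.93 top 415.22
246 rim 410.43 bot 413.76 top 416.05
412 rim+ 217.41 bot+ 219.87 top+ 220.02 bot- 248.23 top- 249.12 rim- 250.28
415 rim+ 216.61 bot+ 219.07 top+ 219.22 bot- 247.42 top- 248.31 rim- 249.47
scene top/bot corners +x [266.8 153.9] [256.8 149.6] [265.7 147.9] [255.5 143.6]
px/mm [-0.10760075 -0.38601949]
[[0.9674, 0.2533, -0.0], [0.2533, -0.9674, 0.0], [-0.0, -0.0, -1.0]] 1.8268739407696548 -2.885515039749676
```

```bash
python3 - <<'E'
from h import *
x,y,a=HUBP
def P(c,dx,dy,z):
    q=on_hub(.032,z); return proj(c,[q[0]+dx*np.cos(a)-dy*np.sin(a),q[1]+dx*np.sin(a)+dy*np.cos(a),z])
# refine the rim by dark-line minima across its visible edges, both cameras, and sensor top edges by steepest gradient
def prof(c,im,p0,n,z,rng,mode):  # p0,n in reader frame (m)
    t=np.arange(-rng,rng+.0001,.0005); uv=np.array([P(c,p0[0]+n[0]*s,p0[1]+n[1]*s,z) for s in t]).astype(np.float32)
    v=cv2.remap(im,uv[:,:1],uv[:,1:],cv2.INTER_CUBIC).ravel()
    if mode=="min": return t[v.argmin()]*1e3,v
    g=np.gradient(v); return t[g.argmin()]*1e3,v
for c in("scene","top"):
    im=sum(robot.camera(c).astype(np.float32).mean(2) for _ in range(6))/6
    for nm,pts,n in [("rim+x",[(.041,d) for d in(-.02,-.014,.0,.014,.02)],(1,0)),("rim+y",[(d,.024) for d in(-.035,-.028,-.02,.02,.028,.035)],(0,1)),("rim-x",[(-.041,d) for d in(0,.01,.02)],(1,0))]:
        print(c,nm,[round(float(prof(c,im,p,n,.041,.004,"min")[0]),1) for p in pts])
    for nm,pts,n in [("top+x",[(.035,d) for d in(-.015,-.01,-.005,0,.005,.01,.015)],(1,0)),("top+y",[(d,.018) for d in(-.03,-.025,-.02,.02,.025,.03)],(0,1)),("top-x",[(-.035,d) for d in(.002,.006,.01,.014)],(-1,0))]:
        print(c,nm,[round(float(prof(c,im,p,n,.081,.006,"g")[0]),1) for p in pts])
E
```

```text
scene rim+x [-3.5, -0.5, 0.5, 2.5, 2.0]
scene rim+y [0.5, 2.0, 1.5, 1.5, 1.5, 2.0]
scene rim-x [-3.5, 0.5, 3.5]
scene top+x [2.0, 2.0, 4.0, 6.0, 5.5, 4.5, 6.0]
scene top+y [1.5, 4.0, 4.5, 2.0, 1.5, 1.5]
scene top-x [-4.0, 6.0, 6.0, 6.0]
top rim+x [-1.5, -1.5, -2.0, -1.0, -1.5]
top rim+y [-1.0, -1.0, -0.5, -1.0, -0.5, -1.0]
top rim-x [0.0, -0.5, -0.5]
top top+x [-6.0, 1.5, 1.0, 3.0, 0.0, 0.5, 0.5]
top top+y [-1.5, -1.5, -0.5, -3.0, -2.5, -2.5]
top top-x [6.0, -3.0, 0.0, 1.5]
```

```bash
python3 - <<'E'
from h import *
robot.move_pose(on_hub(.030,.0493),down(HUBP[2]+.025)[1]); robot.pause(1)
print(robot.current_tool_pos()-on_hub(.030,.0493),robot.current_width(),robot.current_grasp_force(),robot.current_contact_force(),np.abs(robot.current_qvel()).max(),robot.current_t())
robot.close_job()
E
```

```text
[3.21122263e-07 2.49762506e-05 1.67645510e-05] 0.03535484550933704 39.60968613624573 [-0.17743833 -0.95992122 -0.34201582] 0.002086346728726121 37.3833
the job is handed in; nothing more can be done
```

The job is handed in at about 37 s: the button was pressed fully down and released (second press; the first stopped short without touching it), then the sensor was carried over the antennas and is held still in the gripper, by my camera estimates about 15 mm above the reader floor and centred to within 2–3 mm; I did not re-check the router or other objects in a final picture.

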